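# Shut the glue bottle in its dry-storage tub

### The arm

A 6-joint arm with a two-finger parallel gripper is mounted at the origin on the work surface. World frame = base frame: x ahead of the robot, y to its left, z up, the work surface at z = 0. Lengths are in m, angles in rad, forces in N, time in s.
With the tool pointing down it reaches from about 0.35 to 0.975 m from the base axis. Payload 17.4 kg.
Tool frame: the origin (TCP) lies at the centre of the arm's flange, where the gripper is bolted on; the fingertips stand 173 mm ahead of it and the grasp point (between the pads) lies 155 mm ahead of it; z points along the fingers, y is the line along which they close (so a half turn about z gives the same grasp; the last joint's range is limited). The gripper opens to 85 mm and grips with 20 to 120 N. Pads are 22 mm wide; open, the fingers measure 114 mm over their backs; the gripper's body (76 mm by 85 mm) begins 54 mm behind the grasp point. The pads swing forward as they close: fully open they stand 13 mm farther back than shut.
Start: joints at [1.077, 0.116, 1.442, -0, 1.584, -0.038], TCP at [0.297, 0.606, 0.405] pointing down, gripper open.
Joint ranges: [-2.83, 2.83], [-0.83, 2.19], [0.07, 2.5], [-1.14, 4.28], [0.01, 3], [-2.97, 2.97]. Speed limits (rad/s): [1.89, 1.89, 2.22, 3.14, 3.14, 3.14].

### API

Orientations are given as a unit quaternion [x, y, z, w].
In Python, from rig import arm gives the robot as it stands.
- The arm moves only by the tool send_rows, never from a script. Its argument "series" is a list of rows, each an object of numbers: "hand": the opening, from -1 (shut) to 1 (fully open); "dx", "dy", "dz": the shift along the world's x, y, z scaled (see below); "rx", "ry", "rz": the turn, a rotation vector about the world's x, y, z scaled (see below). In form: [{"hand": .., "dx": .., "dy": .., "dz": .., "rx": .., "ry": .., "rz": ..}, ...]. A call has 1 to 10 rows; each row shifts and turns the commanded pose from where the row before left it; what a row does not reach is not made up. The controller multiplies each number of a shift by 0.025 m and each number of a turn by 0.08 rad. A row lasts 1/12 s, in which the tool goes at most 41.7 mm and 7.16 degrees, less where a joint would pass 70% of its speed; a pose out of reach is approached as far as the arm can. A call with a number of a shift or a turn outside -1 to 1 is refused whole. A call with a gripper value outside its range is refused whole. The fingers move at their own pace and stop on an object; "newtons" is the grip in N (left out, the last holds). Time passes only in rows, so rows that do not move let the fingers close. It gives the time, the measured TCP pose, the force, the opening and the grip force at its end, in the units of the state.
- arm.get_obs(): the state, without advancing time (a new reading comes with each control period).
- arm.grab_frame(name): name is "scene" or "top" or "wrist"; returns (picture, depth): 480x640x3 uint8, blue, green, red; 480x640 float32, m along the optical axis (not along the pixel's ray), 0 where there is no reading.
- arm.camera_info(name): a dict with "fx", "fy", "cx", "cy" (pixels), "extrinsics" (4x4, takes a point from world to camera coordinates). Camera axes: x right, y up, looking along -z (the intrinsics and any distortion apply to the point x, -y, -z); pixel columns grow to the right and rows downward; lengths in m; the calibration is good to about 2 mm. A picture is of the moment at which its call begins: read the wrist's pose just before it. camera_info takes no time and is no camera call; for the wrist camera it gives the pose at the moment of the call.
- arm.finish_job(): hands the job in; it is judged then, once.
The state is a dict: "time": time; "joints": joint angles; "dq": joint speeds; "effort": joint torques, N m; "ee_pos": TCP position; "orientation": TCP orientation; "wrist_force": force on the tool from outside, world axes, zero at the start; "torque": the same for the moment, N m; "width": finger opening in m; "grasp_force": force on a finger pad.
Only numpy, scipy, OpenCV 4.12 (cv2) and the standard library are available. Lean on these libraries where they do the work, as an engineer would, in place of code of your own. Each camera call takes 0.05 s, during which the arm holds its last target. There are 200 camera calls.

### The job

Put the soft glue bottle away: lift it without squeezing it hard and lay it down gently on its side inside the open white tub, then set the blue lid on the tub and press it down slowly, with gentle force, until it is fully home and level all round, ending with bottle and lid released and the tub standing upright on the bench. Never bear down hard on the tub, and leave the tin, the glove box, the steel bowl and the oil bottle where they stand.

Things in the scene. Friction and masses are not known exactly. Their poses are not given: they have to be found in the camera images.
- glue: soft squeeze bottle of glue, lying: orange flat-sided body with white label, 84 mm long (x, -42 to +42), 36 wide (y), 28 high, and a red nozzle at its +x end (x +42 to +78). About 80 g. Origin: centre of the body's underside, z up. It squirts if squeezed by more than 60 N on a side (grip with 20 to 40 N) or if it is dropped by more than about 15 mm.
- tub: open rectangular white plastic tub, 162 mm long (x), 132 wide (y), rim 45 high, walls 6 thick, grey floor 5 thick (inside 150 x 120 x 40 deep; open the fingers only partway in there), about 0.5 kg, loose on the bench. Origin: centre of its underside, z up.
- tub_rim (a point): centre of the tub's mouth, at rim height (45 mm). On the long walls four black sprung seal pads stand 6 mm proud of the rim; a lid set on them rests 6 mm too high. 10 to 15 N pushes them flush and they stay down; then the plate meets the hard rim, so press slowly (10 to 15 mm/s). Above about 70 N of push between lid and tub, the tub cracks.
- lid: blue rectangular lid, right way up, about 150 g. Plate 175 (x) x 145 (y) x 4 mm; skirt 14 deep, 169 x 139 inside (3.5 play a side round the tub), its lower 6 mm flared to guide it on (188 x 158 outside). Origin: centre of the skirt's lower edge; plate underside at z +14 mm, plate top +18. Fits either way round. Fully home its origin is 31 mm above the tub's origin; loose on the pads, 37.
- lid_bar (a point): centre of the top face of the lid's yellow grip bar, which stands on the middle of the plate: 70 mm along the lid's x, 18 wide (y), 26 high; bar top 44 mm above the lid's origin
- tin: bystander: upright grease tin with a blue label, 94 mm across, 105 mm high; origin at the centre of its underside
- glove_box: bystander: white glove box 100 x 200 x 70 mm; origin at the centre of its underside
- bowl: bystander: steel bowl, 150 mm across, 65 mm high; origin at the centre of its underside
- oil: bystander: upright oil bottle with a yellow label and red cap, 48 mm across, 130 mm high; origin at the centre of its underside
Not all that is in view belongs to the job. Of the things that look like the glue, the larger one is meant. Several things have the shape of the lid; the one meant has the colours described above.

How it is judged:
By the outcome, as a careful person would: the job done as asked, in the order asked, and still so for the second after the job is handed in, with the robot touching nothing.
It also fails if it takes over 64 s, if anything falls off the work surface, if the arm or the gripper's body presses on something with over 40 N, if the wrist force passes 120 N, or if a joint passes its speed limit or range.

## Working session

There is one attempt and no reset: what is moved stays moved. The work goes in short steps, Python scripts to look and compute and a tool call to move; the robot and the scene stay as the last step left them, time stands still between calls to the robot, and variables do not carry over. Pictures are saved under pics/ and viewed, at most 10 in all, crops included, and the job is handed in when it is done.

Besides the shell and the picture viewer there is one more tool, called after "Request:" as name(argument=value, ...), one argument or row to a line, values as JSON. send_rows: Moves the arm, as the interface text tells. Its arguments: {"type":"object","properties":{"series":{"type":"array"},"newtons":{"type":"number"}},"required":["series"]}

```bash
mkdir -p pics; ls
cat > h.py <<'E'
import numpy as np, cv2
from rig import arm
def snap(name,tag):
    ci=arm.camera_info(name); im,d=arm.grab_frame(name)
    cv2.imwrite(f'pics/{tag}.png',im); np.savez(f'{tag}.npz',d=d,E=ci['extrinsics'],k=[ci['fx'],ci['fy'],ci['cx'],ci['cy']],im=im)
    return im,d,ci
def world(tag,u,v,z=None):
    """pixel -> world, using depth (or intersecting plane z)"""
    f=np.load(tag+'.npz'); fx,fy,cx,cy=f['k']; Ti=np.linalg.inv(f['E'])
    u=np.asarray(u,float);v=np.asarray(v,float)
    r=np.stack([(u-cx)/fx,-(v-cy)/fy,-np.ones_like(u)],-1)
    if z is None:
        d=f['d'][v.astype(int),u.astype(int)]; return (r*d[...,None])@Ti[:3,:3].T+Ti[:3,3]
    R=r@Ti[:3,:3].T; return Ti[:3,3]+R*((z-Ti[2,3])/R[...,2])[...,None]
E
python3 - <<'E'
from h import *
for n in('top','scene'): 
    im,d,ci=snap(n,n+'0'); print({k:v for k,v in ci.items() if k!='extrinsics'},np.linalg.inv(ci['extrinsics']).round(3).tolist())
print(arm.get_obs())
E
```

```text
pics
{'fx': 472.86310923623716, 'fy': 472.86310923623716, 'cx': 326.18903823821114, 'cy': 242.76927596685306} [[0.012, 0.987, -0.162, 0.352], [-1.0, 0.014, 0.015, 0.013], [0.017, 0.162, 0.987, 1.077], [0.0, 0.0, 0.0, 1.0]]
{'fx': 484.6102909942522, 'fy': 484.6102909942522, 'cx': 321.2844773654902, 'cy': 233.75555891626828} [[-0.765, -0.522, 0.376, 0.975], [0.644, -0.625, 0.442, 0.534], [0.004, 0.58, 0.814, 1.026], [0.0, 0.0, 0.0, 1.0]]
{'time': 0.1, 'joints': array([ 1.07716118e+00,  1.16442412e-01,  1.44220942e+00,  3.79446844e-05,
        1.58400028e+00, -3.78254167e-02]), 'dq': array([ 0.00030194, -0.00058149, -0.00037817, -0.00050515, -0.00010469,
        0.00167251]), 'effort': array([ 1.74134879e-03, -7.33661056e+01, -6.33789825e+01, -5.42498219e-05,
        5.13894265e-03, -2.65670536e-05]), 'ee_pos': array([0.29715178, 0.60608443, 0.40402613]), 'orientation': array([ 2.25936795e-01,  9.74141819e-01, -5.06156129e-04, -1.57419778e-04]), 'wrist_force': array([-0.02784067, -1.00157725, -0.55407343]), 'torque': array([ 0.0235019 ,  0.02093843, -0.01515233]), 'grasp_force': 0.0, 'width': 0.08521295317452406}
```

View pics/top0.png

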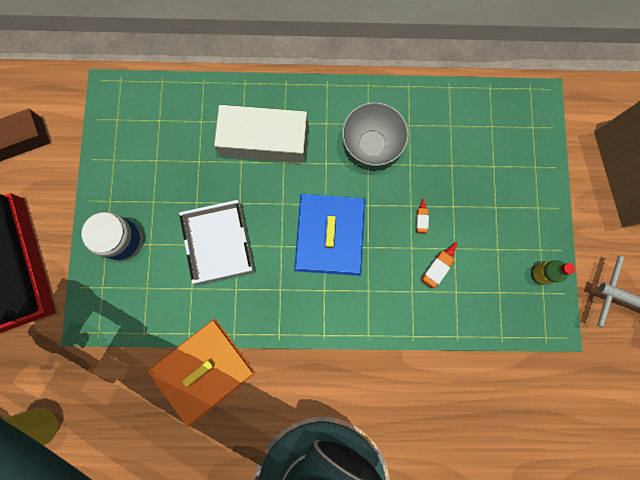

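View pics/scene0.png

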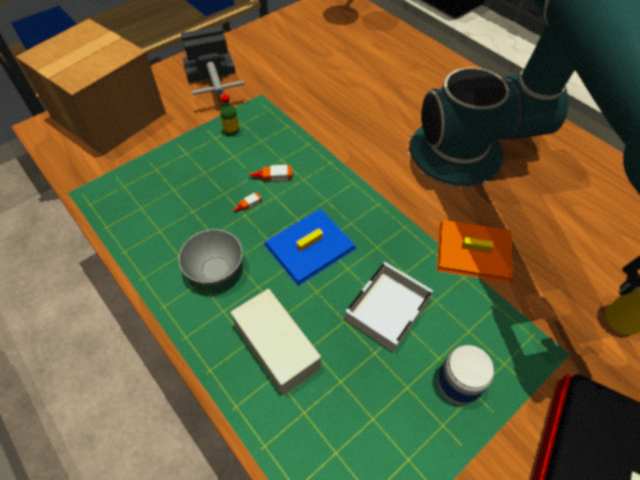

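The top picture shows the glue at about (440,266), nozzle towards (455,245); the tub at (217,242); the blue lid with yellow bar at (331,234), and the small look-alike at (422,217). The scene view agrees: the tub is right way up and the lid lies flat.

Run:
```python
from h import *
f=np.load('top0.npz'); im=f['im']; vv,uu=np.mgrid[0:480,0:640]
W=world('top0',uu,vv); hsv=cv2.cvtColor(im,cv2.COLOR_BGR2HSV); H,S,V=cv2.split(hsv)
def rect(m,t):
    m=m&np.isfinite(W).all(-1)&(f['d']>0); P=W[m]; 
    (c,s,a)=cv2.minAreaRect((P[:,:2]*1000).astype(np.float32)); print(t,m.sum(),np.round(c,1),np.round(s,1),round(a,1),'z',np.percentile(P[:,2],[5,50,95]).round(4),'mean',P.mean(0).round(4))
    return P
def box(u0,v0,u1,v1): return (uu>=u0)&(uu<=u1)&(vv>=v0)&(vv<=v1)
B=box(285,185,375,285)
rect(B&(H>105)&(H<130)&(S>150),'lid blue'); rect(B&(H>20)&(H<35)&(S>150)&(V>120)&box(322,210,340,255),'bar')
B=box(170,192,262,292); Z=W[...,2]
rect(B&(Z>.036)&(Z<.06),'rim'); rect(B&(Z>.047)&(Z<.06),'pads'); rect(B&(S<40)&(V>150),'white')
B=box(415,238,464,292); g=B&(((H<22)|(H>170))&(S>120)|(S<60)&(V>140))
rect(g,'glue'); rect(g&(Z>.02),'gluetop'); P=rect(g&((H<5)|(H>172))&(S>150),'noz'); rect(B&(S<60)&(V>140),'label')
for n,(u,v) in dict(oil=(552,270),tin=(103,235),bowl=(375,135),box=(262,130)).items(): print(n,W[v,u].round(3))
print('bench',np.median(W[300:330,300:330,2]))
c1=cv2.resize(im[185:295,170:262],None,fx=4,fy=4,interpolation=2);c2=cv2.resize(im[230:300,400:480],(503,440),interpolation=2)
cv2.imwrite('pics/crop0.png',np.hstack([c1,c2[:, :430]]))
```

```text
lid blue 4755 [548.5 -11.6] [151.4 179.9] 86.8 z [0.0085 0.018  0.0213] mean [ 0.5455 -0.0112  0.0174]
bar 231 [549.1 -11.9] [16.8 68.5] 86.7 z [0.0404 0.0439 0.0473] mean [ 0.5475 -0.0117  0.0439]
rim 910 [523.4 241.8] [163.2 132.6] 13.7 z [0.0381 0.0456 0.0529] mean [0.5221 0.2451 0.0458]
pads 316 [522.6 241.7] [161.4 131.9] 13.6 z [0.0473 0.0504 0.0538] mean [0.5182 0.243  0.0504]
white 3579 [527.7 249.4] [175.  145.3] 13.4 z [0.003  0.0066 0.0456] mean [0.5238 0.2445 0.0111]
glue 708 [ 482.8 -268.6] [ 41.7 120.2] 54.3 z [0.0168 0.0274 0.0311] mean [ 0.4739 -0.2584  0.0262]
gluetop 641 [ 481.6 -264.6] [ 36.8 113.4] 54.6 z [0.0226 0.0278 0.0312] mean [ 0.4728 -0.2578  0.0275]
noz 79 [ 518.9 -286.9] [18.2 34.7] 68.0 z [0.0167 0.0219 0.0263] mean [ 0.5148 -0.287   0.0217]
label 345 [ 463.6 -254.8] [41.7 46. ] 54.7 z [0.0246 0.0285 0.0315] mean [ 0.4646 -0.2525  0.0279]
oil [ 0.463 -0.479  0.092]
tin [0.521 0.46  0.106]
bowl [ 0.789 -0.117  0.009]
box [0.772 0.144 0.068]
bench 0.00072742511873225
```

View pics/crop0.png

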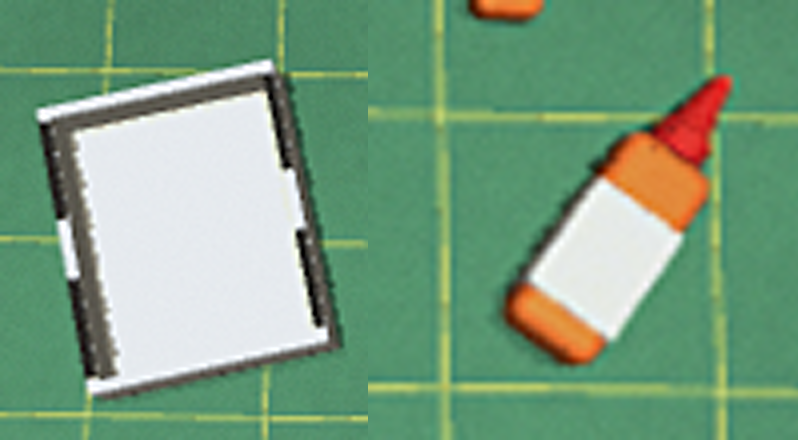

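The crop confirms the glue's nozzle points up-right and the tub's pads are on its two long sides. Measured: 
- glue body (0.466, -0.2545), axis -35°
- tub (0.523, 0.242), x-axis 13.7°
- lid (0.549, -0.012), x-axis -3.3°

Moving to the glue.

Request:
send_rows(
  series=[
    {"hand": 0.4, "dx": 0.34, "dy": -0.5, "dz": 0},
    {"hand": 0.4, "dx": 0.34, "dy": -1},
    {"hand": 0.4, "dx": 0.34, "dy": -1},
    {"hand": 0.4, "dx": 0.34, "dy": -1},
    {"hand": 0.4, "dx": 0.34, "dy": -1},
    {"hand": 0.4, "dx": 0.34, "dy": -1},
    {"hand": 0.4, "dx": 0.34, "dy": -1},
    {"hand": 0.4, "dx": 0.34, "dy": -1},
    {"hand": 0.4, "dx": 0.34, "dy": -1},
    {"hand": 0.4, "dx": 0.34, "dy": -1},
  ],
  newtons=30,
)

```text
validation failed for argument at $.se...
```

Request:
send_rows(
  series=[
    {"hand": 0.4, "dx": 0.34, "dy": -0.5, "dz": 0, "rx": 0, "ry": 0, "rz": 0},
    {"hand": 0.4, "dx": 0.34, "dy": -1, "dz": 0, "rx": 0, "ry": 0, "rz": 0},
    {"hand": 0.4, "dx": 0.34, "dy": -1, "dz": 0, "rx": 0, "ry": 0, "rz": 0},
    {"hand": 0.4, "dx": 0.34, "dy": -1, "dz": 0, "rx": 0, "ry": 0, "rz": 0},
    {"hand": 0.4, "dx": 0.34, "dy": -1, "dz": 0, "rx": 0, "ry": 0, "rz": 0},
    {"hand": 0.4, "dx": 0.34, "dy": -1, "dz": 0, "rx": 0, "ry": 0, "rz": 0},
    {"hand": 0.4, "dx": 0.34, "dy": -1, "dz": 0, "rx": 0, "ry": 0, "rz": 0},
    {"hand": 0.4, "dx": 0.34, "dy": -1, "dz": 0, "rx": 0, "ry": 0, "rz": 0},
    {"hand": 0.4, "dx": 0.34, "dy": -1, "dz": 0, "rx": 0, "ry": 0, "rz": 0},
    {"hand": 0.4, "dx": 0.34, "dy": -1, "dz": 0, "rx": 0, "ry": 0, "rz": 0},
  ],
  newtons=30,
)

```text
time: 0.93
ee_pos: [0.3824, 0.3668, 0.4045]
orientation: [0.226, 0.974, -0.0, 0.0]
wrist_force: [0.3, 0.9, -0.2]
width: 0.0599
grasp_force: 0.0
```

Request:
send_rows(
  series=[
    {"hand": 0.4, "dx": 0.15, "dy": -1, "dz": 0, "rx": 0, "ry": 0, "rz": -0.2},
    {"hand": 0.4, "dx": 0.15, "dy": -1, "dz": 0, "rx": 0, "ry": 0, "rz": -0.2},
    {"hand": 0.4, "dx": 0.15, "dy": -1, "dz": 0, "rx": 0, "ry": 0, "rz": -0.2},
    {"hand": 0.4, "dx": 0.15, "dy": -1, "dz": 0, "rx": 0, "ry": 0, "rz": -0.2},
    {"hand": 0.4, "dx": 0.15, "dy": -1, "dz": 0, "rx": 0, "ry": 0, "rz": -0.2},
    {"hand": 0.4, "dx": 0.15, "dy": -1, "dz": 0, "rx": 0, "ry": 0, "rz": -0.2},
    {"hand": 0.4, "dx": 0.15, "dy": -1, "dz": 0, "rx": 0, "ry": 0, "rz": -0.2},
    {"hand": 0.4, "dx": 0.15, "dy": -1, "dz": 0, "rx": 0, "ry": 0, "rz": -0.2},
    {"hand": 0.4, "dx": 0.15, "dy": -1, "dz": 0, "rx": 0, "ry": 0, "rz": -0.2},
    {"hand": 0.4, "dx": 0.15, "dy": -1, "dz": 0, "rx": 0, "ry": 0, "rz": -0.2},
  ],
)

```text
time: 1.77
ee_pos: [0.4193, 0.1169, 0.4045]
orientation: [0.303, 0.953, -0.0, 0.0]
wrist_force: [-0.3, 0.4, 0.4]
width: 0.0596
grasp_force: 0.0
```

Request:
send_rows(
  series=[
    {"hand": 0.4, "dx": 0.15, "dy": -1, "dz": 0, "rx": 0, "ry": 0, "rz": 0},
    {"hand": 0.4, "dx": 0.15, "dy": -1, "dz": 0, "rx": 0, "ry": 0, "rz": 0},
    {"hand": 0.4, "dx": 0.15, "dy": -1, "dz": -0.4, "rx": 0, "ry": 0, "rz": 0},
    {"hand": 0.4, "dx": 0.15, "dy": -1, "dz": -0.6, "rx": 0, "ry": 0, "rz": 0},
    {"hand": 0.4, "dx": 0.15, "dy": -1, "dz": -0.6, "rx": 0, "ry": 0, "rz": 0},
    {"hand": 0.4, "dx": 0.15, "dy": -1, "dz": -0.6, "rx": 0, "ry": 0, "rz": 0},
    {"hand": 0.4, "dx": 0.15, "dy": -1, "dz": -0.6, "rx": 0, "ry": 0, "rz": 0},
    {"hand": 0.4, "dx": 0.15, "dy": -1, "dz": -0.6, "rx": 0, "ry": 0, "rz": 0},
    {"hand": 0.4, "dx": 0.15, "dy": -1, "dz": -0.6, "rx": 0, "ry": 0, "rz": 0},
    {"hand": 0.4, "dx": 0.15, "dy": -1, "dz": -0.6, "rx": 0, "ry": 0, "rz": 0},
  ],
)

```text
time: 2.6
ee_pos: [0.4565, -0.133, 0.2889]
orientation: [0.303, 0.953, -0.0, 0.0]
wrist_force: [0.4, 0.2, 0.1]
width: 0.0598
grasp_force: 0.0
```

Request:
send_rows(
  series=[
    {"hand": 0.4, "dx": 0.1, "dy": -1, "dz": 0, "rx": 0, "ry": 0, "rz": 0},
    {"hand": 0.4, "dx": 0.1, "dy": -1, "dz": 0, "rx": 0, "ry": 0, "rz": 0},
    {"hand": 0.4, "dx": 0.1, "dy": -1, "dz": 0, "rx": 0, "ry": 0, "rz": 0},
    {"hand": 0.4, "dx": 0.08, "dy": -1, "dz": 0, "rx": 0, "ry": 0, "rz": 0},
    {"hand": 0.4, "dx": 0, "dy": -0.86, "dz": 0, "rx": 0, "ry": 0, "rz": 0},
    {"hand": 0.4, "dx": 0, "dy": 0, "dz": 0, "rx": 0, "ry": 0, "rz": 0},
  ],
)

```text
time: 3.1
ee_pos: [0.466, -0.256, 0.2893]
orientation: [0.304, 0.953, -0.0, -0.0]
wrist_force: [-0.6, -0.2, 0.7]
width: 0.0597
grasp_force: 0.0
```

Run:
```python
from h import *
im,d,ci=snap('wrist','w1'); print(arm.get_obs()['ee_pos'],np.linalg.inv(ci['extrinsics']).round(3).tolist())
vv,uu=np.mgrid[0:480,0:640]; W=world('w1',uu,vv); H,S,V=cv2.split(cv2.cvtColor(im,cv2.COLOR_BGR2HSV))
near=(np.hypot(W[...,0]-.47,W[...,1]+.26)<.1)&(W[...,2]>.014)&(W[...,2]<.045)
m=near&(S>120)&((H<22)|(H>170))|near&(S<60)&(V>140)
n,l,st,c=cv2.connectedComponentsWithStats(m.astype(np.uint8)); k=1+st[1:,4].argmax(); m=l==k
P=W[m]; print(m.sum(),cv2.minAreaRect((P[:,:2]*1000).astype(np.float32)))
m2=m&(W[...,2]>.024); print(cv2.minAreaRect((W[m2][:,:2]*1000).astype(np.float32)), np.median(W[m2][:,2]))
```

```text
[ 0.46599132 -0.25455859  0.28928104] [[0.58, -0.78, -0.234, 0.405], [0.814, 0.555, 0.169, -0.213], [-0.002, -0.289, 0.957, 0.258], [0.0, 0.0, 0.0, 1.0]]
7720 ((483.4251403808594, -266.12835693359375), (36.30080795288086, 120.47323608398438), 53.50462341308594)
((472.88800048828125, -258.3326110839844), (36.30080795288086, 93.91365051269531), 53.50462341308594) 0.027691989387990112
```

View pics/w1.png

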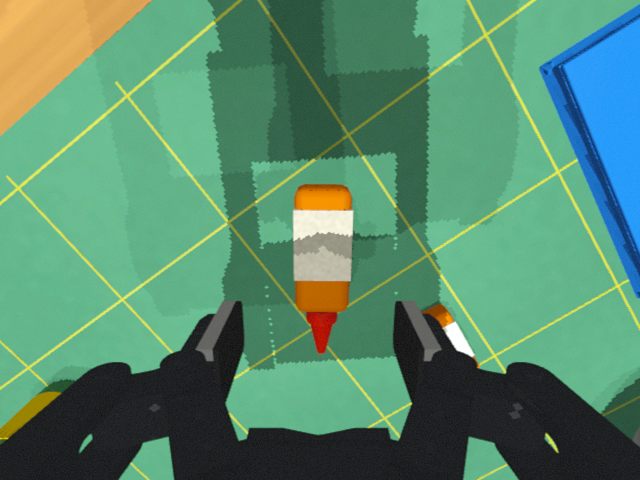

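The wrist view shows the glue body at (322,248) centred between the fingers, and the small bottle at (450,330) just outside the right finger. I need only a small correction before descending.

Request:
send_rows(
  series=[
    {"hand": 0.3, "dx": 0.12, "dy": -0.04, "dz": -0.6, "rx": 0, "ry": 0, "rz": -0.26},
    {"hand": 0.3, "dx": 0, "dy": 0, "dz": -0.8, "rx": 0, "ry": 0, "rz": 0},
    {"hand": 0.3, "dx": 0, "dy": 0, "dz": -0.8, "rx": 0, "ry": 0, "rz": 0},
    {"hand": 0.3, "dx": 0, "dy": 0, "dz": -0.8, "rx": 0, "ry": 0, "rz": 0},
    {"hand": 0.3, "dx": 0, "dy": 0, "dz": -0.6, "rx": 0, "ry": 0, "rz": 0},
    {"hand": 0.3, "dx": 0, "dy": 0, "dz": -0.5, "rx": 0, "ry": 0, "rz": 0},
    {"hand": 0.3, "dx": 0, "dy": 0, "dz": -0.3, "rx": 0, "ry": 0, "rz": 0},
    {"hand": 0.3, "dx": 0, "dy": 0, "dz": 0, "rx": 0, "ry": 0, "rz": 0},
  ],
)

```text
time: 3.82
ee_pos: [0.4692, -0.2534, 0.1783]
orientation: [0.313, 0.95, 0.0, -0.001]
wrist_force: [0.6, 0.5, 0.7]
width: 0.0554
grasp_force: 0.0
```

Request:
send_rows(
  series=[
    {"hand": -0.05, "dx": 0, "dy": 0, "dz": 0, "rx": 0, "ry": 0, "rz": 0},
    {"hand": -0.1, "dx": 0, "dy": 0, "dz": 0, "rx": 0, "ry": 0, "rz": 0},
    {"hand": -0.2, "dx": 0, "dy": 0, "dz": 0, "rx": 0, "ry": 0, "rz": 0},
    {"hand": -0.4, "dx": 0, "dy": 0, "dz": 0, "rx": 0, "ry": 0, "rz": 0},
    {"hand": -0.4, "dx": 0, "dy": 0, "dz": 0, "rx": 0, "ry": 0, "rz": 0},
    {"hand": -0.4, "dx": 0, "dy": 0, "dz": 0, "rx": 0, "ry": 0, "rz": 0},
  ],
  newtons=30,
)

```text
time: 4.32
ee_pos: [0.4699, -0.2541, 0.1809]
orientation: [0.313, 0.95, -0.0, 0.001]
wrist_force: [-1.2, 1.8, 7.4]
width: 0.0356
grasp_force: 31.4
```

Request:
send_rows(
  series=[
    {"hand": -0.4, "dx": 0, "dy": 0, "dz": 0.1, "rx": 0, "ry": 0, "rz": 0},
    {"hand": -0.4, "dx": 0, "dy": 0, "dz": 0.3, "rx": 0, "ry": 0, "rz": 0},
    {"hand": -0.4, "dx": 0, "dy": 0, "dz": 0.6, "rx": 0, "ry": 0, "rz": 0},
    {"hand": -0.4, "dx": 0, "dy": 0, "dz": 0.8, "rx": 0, "ry": 0, "rz": 0},
    {"hand": -0.4, "dx": 0, "dy": 0, "dz": 0.8, "rx": 0, "ry": 0, "rz": 0},
    {"hand": -0.4, "dx": 0, "dy": 0, "dz": 0.8, "rx": 0, "ry": 0, "rz": 0},
    {"hand": -0.4, "dx": 0, "dy": 0, "dz": 0.6, "rx": 0, "ry": 0, "rz": 0},
    {"hand": -0.4, "dx": 0, "dy": 0, "dz": 0, "rx": 0, "ry": 0, "rz": 0},
  ],
)

```text
time: 4.98
ee_pos: [0.47, -0.2542, 0.2837]
orientation: [0.313, 0.95, -0.001, 0.002]
wrist_force: [0.0, -0.2, -0.7]
width: 0.0354
grasp_force: 30.5
```

Run:
```python
from h import *
im,d,ci=snap('wrist','w2'); o=arm.get_obs(); print(o['ee_pos'],o['wrist_force'],o['width'],o['grasp_force'])
```

```text
[ 0.46979381 -0.25400605  0.2816049 ] [-0.5602503   0.7049586  -2.42457396] 0.03528472052153751 30.50715744495392
```

View pics/w2.png

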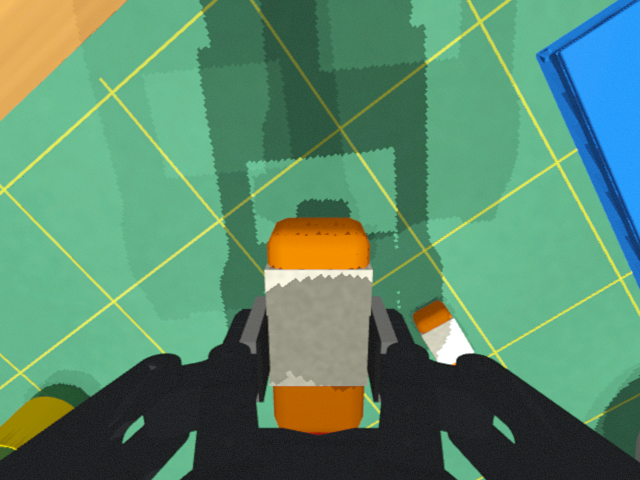

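The glue is held squarely at mid body (318,325 in view), with 30 N of grip. Carrying it to the tub.

Request:
send_rows(
  series=[
    {"hand": -0.4, "dx": 0.07, "dy": 0.4, "dz": 0, "rx": 0, "ry": 0, "rz": 0.3},
    {"hand": -0.4, "dx": 0.07, "dy": 0.8, "dz": 0, "rx": 0, "ry": 0, "rz": 0.5},
    {"hand": -0.4, "dx": 0.07, "dy": 1, "dz": 0, "rx": 0, "ry": 0, "rz": 0.55},
    {"hand": -0.4, "dx": 0.07, "dy": 1, "dz": 0, "rx": 0, "ry": 0, "rz": 0.55},
    {"hand": -0.4, "dx": 0.07, "dy": 1, "dz": 0, "rx": 0, "ry": 0, "rz": 0.55},
    {"hand": -0.4, "dx": 0.07, "dy": 1, "dz": 0, "rx": 0, "ry": 0, "rz": 0.55},
    {"hand": -0.4, "dx": 0.07, "dy": 1, "dz": 0, "rx": 0, "ry": 0, "rz": 0.55},
    {"hand": -0.4, "dx": 0.07, "dy": 1, "dz": 0, "rx": 0, "ry": 0, "rz": 0.55},
    {"hand": -0.4, "dx": 0.07, "dy": 1, "dz": 0, "rx": 0, "ry": 0, "rz": 0.55},
    {"hand": -0.4, "dx": 0.07, "dy": 1, "dz": 0, "rx": 0, "ry": 0, "rz": 0.55},
  ],
)

```text
time: 5.87
ee_pos: [0.4866, -0.0221, 0.2783]
orientation: [0.108, 0.994, 0.0, -0.001]
wrist_force: [-0.2, -0.3, -1.7]
width: 0.0355
grasp_force: 30.5
```

Request:
send_rows(
  series=[
    {"hand": -0.4, "dx": 0.07, "dy": 1, "dz": 0, "rx": 0, "ry": 0, "rz": 0.55},
    {"hand": -0.4, "dx": 0.07, "dy": 1, "dz": 0, "rx": 0, "ry": 0, "rz": 0.55},
    {"hand": -0.4, "dx": 0.07, "dy": 1, "dz": 0, "rx": 0, "ry": 0, "rz": 0.55},
    {"hand": -0.4, "dx": 0.07, "dy": 1, "dz": 0, "rx": 0, "ry": 0, "rz": 0.55},
    {"hand": -0.4, "dx": 0.07, "dy": 1, "dz": 0, "rx": 0, "ry": 0, "rz": 0.55},
    {"hand": -0.4, "dx": 0.07, "dy": 1, "dz": 0, "rx": 0, "ry": 0, "rz": 0.55},
    {"hand": -0.4, "dx": 0.07, "dy": 1, "dz": 0, "rx": 0, "ry": 0, "rz": 0.55},
    {"hand": -0.4, "dx": 0.07, "dy": 1, "dz": 0, "rx": 0, "ry": 0, "rz": 0.55},
    {"hand": -0.4, "dx": 0.07, "dy": 1, "dz": 0, "rx": 0, "ry": 0, "rz": 0.55},
    {"hand": -0.4, "dx": 0.07, "dy": 0.9, "dz": 0, "rx": 0, "ry": 0, "rz": 0.5},
  ],
)

```text
time: 6.7
ee_pos: [0.5039, 0.2254, 0.2782]
orientation: [-0.109, 0.994, -0.0, -0.001]
wrist_force: [0.9, -1.0, -1.6]
width: 0.0355
grasp_force: 30.5
```

Request:
send_rows(
  series=[
    {"hand": -0.4, "dx": 0.04, "dy": 0.6, "dz": 0, "rx": 0, "ry": 0, "rz": 0.3},
    {"hand": -0.4, "dx": 0, "dy": 0, "dz": 0, "rx": 0, "ry": 0, "rz": 0},
  ],
)

```text
time: 6.87
ee_pos: [0.5051, 0.2409, 0.2785]
orientation: [-0.121, 0.993, 0.0, -0.001]
wrist_force: [1.5, -0.2, -1.3]
width: 0.0352
grasp_force: 30.5
```

Request:
send_rows(
  series=[
    {"hand": -0.4, "dx": 0, "dy": 0, "dz": -0.3, "rx": 0, "ry": 0, "rz": 0},
    {"hand": -0.4, "dx": 0, "dy": 0, "dz": -0.6, "rx": 0, "ry": 0, "rz": 0},
    {"hand": -0.4, "dx": 0, "dy": 0, "dz": -0.6, "rx": 0, "ry": 0, "rz": 0},
    {"hand": -0.4, "dx": 0, "dy": 0, "dz": -0.6, "rx": 0, "ry": 0, "rz": 0},
    {"hand": -0.4, "dx": 0, "dy": 0, "dz": -0.5, "rx": 0, "ry": 0, "rz": 0},
    {"hand": -0.4, "dx": 0, "dy": 0, "dz": -0.4, "rx": 0, "ry": 0, "rz": 0},
    {"hand": -0.4, "dx": 0, "dy": 0, "dz": -0.3, "rx": 0, "ry": 0, "rz": 0},
    {"hand": -0.4, "dx": 0, "dy": 0, "dz": -0.2, "rx": 0, "ry": 0, "rz": 0},
    {"hand": -0.4, "dx": 0, "dy": 0, "dz": -0.1, "rx": 0, "ry": 0, "rz": 0},
    {"hand": -0.4, "dx": 0, "dy": 0, "dz": 0, "rx": 0, "ry": 0, "rz": 0},
  ],
)

```text
time: 7.7
ee_pos: [0.5056, 0.2385, 0.1895]
orientation: [-0.119, 0.993, -0.0, -0.0]
wrist_force: [-0.2, -0.8, -0.7]
width: 0.0353
grasp_force: 30.5
```

Request:
send_rows(
  series=[
    {"hand": -0.4, "dx": 0, "dy": 0, "dz": -0.04, "rx": 0, "ry": 0, "rz": 0},
    {"hand": -0.4, "dx": 0, "dy": 0, "dz": -0.04, "rx": 0, "ry": 0, "rz": 0},
    {"hand": -0.4, "dx": 0, "dy": 0, "dz": -0.04, "rx": 0, "ry": 0, "rz": 0},
    {"hand": -0.4, "dx": 0, "dy": 0, "dz": 0, "rx": 0, "ry": 0, "rz": 0},
  ],
)

```text
time: 8.03
ee_pos: [0.5057, 0.2387, 0.187]
orientation: [-0.119, 0.993, 0.0, 0.0]
wrist_force: [-0.4, -0.1, -0.7]
width: 0.0354
grasp_force: 30.6
```

Request:
send_rows(
  series=[
    {"hand": -0.4, "dx": 0, "dy": 0, "dz": -0.04, "rx": 0, "ry": 0, "rz": 0},
    {"hand": -0.4, "dx": 0, "dy": 0, "dz": -0.04, "rx": 0, "ry": 0, "rz": 0},
    {"hand": -0.4, "dx": 0, "dy": 0, "dz": 0, "rx": 0, "ry": 0, "rz": 0},
  ],
)

```text
time: 8.28
ee_pos: [0.5058, 0.2387, 0.1869]
orientation: [-0.119, 0.993, 0.0, 0.0]
wrist_force: [-14.5, -6.6, 25.2]
width: 0.0355
grasp_force: 33.7
```

Request:
send_rows(
  series=[
    {"hand": -0.4, "dx": 0, "dy": 0, "dz": 0.05, "rx": 0, "ry": 0, "rz": 0},
    {"hand": -0.4, "dx": 0, "dy": 0, "dz": 0, "rx": 0, "ry": 0, "rz": 0},
  ],
)

```text
time: 8.45
ee_pos: [0.5058, 0.2387, 0.1869]
orientation: [-0.119, 0.993, 0.0, 0.0]
wrist_force: [-4.8, -1.6, 9.8]
width: 0.0354
grasp_force: 31.9
```

Bottle is on the floor of the tub with light contact; release and rise.

Request:
send_rows(
  series=[
    {"hand": -0.1, "dx": 0, "dy": 0, "dz": 0, "rx": 0, "ry": 0, "rz": 0},
    {"hand": 0.05, "dx": 0, "dy": 0, "dz": 0, "rx": 0, "ry": 0, "rz": 0},
    {"hand": 0.2, "dx": 0, "dy": 0, "dz": 0, "rx": 0, "ry": 0, "rz": 0},
    {"hand": 0.2, "dx": 0, "dy": 0, "dz": 0, "rx": 0, "ry": 0, "rz": 0},
    {"hand": 0.2, "dx": 0, "dy": 0, "dz": 0.2, "rx": 0, "ry": 0, "rz": 0},
    {"hand": 0.2, "dx": 0, "dy": 0, "dz": 0.6, "rx": 0, "ry": 0, "rz": 0},
    {"hand": 0.2, "dx": 0, "dy": 0, "dz": 1, "rx": 0, "ry": 0, "rz": 0},
    {"hand": 0.2, "dx": 0, "dy": 0, "dz": 1, "rx": 0, "ry": 0, "rz": 0},
    {"hand": 0.2, "dx": 0, "dy": 0, "dz": 1, "rx": 0, "ry": 0, "rz": 0},
    {"hand": 0.2, "dx": 0, "dy": 0, "dz": 0.4, "rx": 0, "ry": 0, "rz": 0},
  ],
)

```text
time: 9.28
ee_pos: [0.506, 0.2387, 0.2949]
orientation: [-0.119, 0.993, 0.001, 0.002]
wrist_force: [-0.0, -0.2, 0.6]
width: 0.0512
grasp_force: 0.0
```

Request:
send_rows(
  series=[
    {"hand": 0.1, "dx": 0.17, "dy": -1, "dz": 0, "rx": 0, "ry": 0, "rz": -0.38},
    {"hand": 0, "dx": 0.17, "dy": -1, "dz": 0, "rx": 0, "ry": 0, "rz": -0.38},
    {"hand": 0, "dx": 0.17, "dy": -1, "dz": 0, "rx": 0, "ry": 0, "rz": -0.38},
    {"hand": 0, "dx": 0.17, "dy": -1, "dz": 0, "rx": 0, "ry": 0, "rz": -0.38},
    {"hand": 0, "dx": 0.17, "dy": -1, "dz": 0, "rx": 0, "ry": 0, "rz": -0.38},
    {"hand": 0, "dx": 0.17, "dy": -1, "dz": 0, "rx": 0, "ry": 0, "rz": -0.38},
    {"hand": 0, "dx": 0.17, "dy": -1, "dz": 0, "rx": 0, "ry": 0, "rz": -0.38},
    {"hand": 0, "dx": 0.17, "dy": -1, "dz": 0, "rx": 0, "ry": 0, "rz": -0.38},
    {"hand": 0, "dx": 0.17, "dy": -1, "dz": 0, "rx": 0, "ry": 0, "rz": -0.38},
    {"hand": 0, "dx": 0.17, "dy": -1, "dz": 0, "rx": 0, "ry": 0, "rz": -0.33},
  ],
)

```text
time: 10.12
ee_pos: [0.5481, -0.0127, 0.2906]
orientation: [0.031, 1.0, 0.0, -0.0]
wrist_force: [-0.5, -0.6, 0.4]
width: 0.0426
grasp_force: 0.0
```

Request:
send_rows(
  series=[
    {"hand": 0, "dx": 0, "dy": 0, "dz": 0, "rx": 0, "ry": 0, "rz": 0},
    {"hand": 0, "dx": 0, "dy": 0, "dz": 0, "rx": 0, "ry": 0, "rz": 0},
  ],
)

```text
time: 10.28
ee_pos: [0.5482, -0.0124, 0.2905]
orientation: [0.031, 1.0, 0.0, -0.0]
wrist_force: [-0.3, 1.3, 0.1]
width: 0.0424
grasp_force: 0.0
```

Run:
```python
from h import *
im,d,ci=snap('wrist','w3'); o=arm.get_obs(); print(o['ee_pos'],o['orientation'])
vv,uu=np.mgrid[0:480,0:640]; W=world('w3',uu,vv); H,S,V=cv2.split(cv2.cvtColor(im,cv2.COLOR_BGR2HSV))
near=np.hypot(W[...,0]-.549,W[...,1]+.012)<.07
m=near&(S>130)&(H>20)&(H<36)&(W[...,2]>.040)&(W[...,2]<.055)
print(m.sum(),cv2.minAreaRect((W[m][:,:2]*1000).astype(np.float32)),np.median(W[m][:,2]))
im2,d,ci=snap('top','t3'); W=world('t3',uu,vv); Z=W[...,2]
B=(uu>170)&(uu<262)&(vv>192)&(vv<292)&(Z>.036)&(Z<.06)
print(B.sum(),cv2.minAreaRect((W[B][:,:2]*1000).astype(np.float32)))
cv2.imwrite('pics/c3.png',np.hstack([cv2.resize(im,(400,300)),cv2.resize(im2[185:295,160:307],(400,300))]))
```

```text
[ 0.54808359 -0.01163193  0.29056851] [ 3.06485500e-02  9.99530175e-01  8.96200654e-05 -2.96238213e-04]
3131 ((548.2352294921875, -11.433342933654785), (17.355514526367188, 69.0200424194336), 86.84293365478516) 0.04329312840138444
1016 ((523.2438354492188, 241.50611877441406), (162.92034912109375, 132.4976806640625), 13.47480583190918)
```

View pics/c3.png

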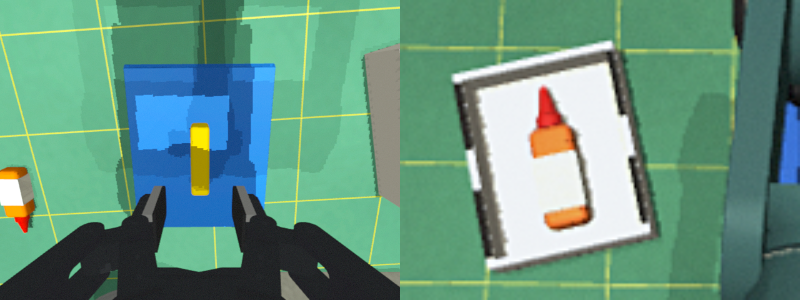

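The bottle lies flat and centred in the tub (right panel, ~(555,160)), and the gripper is aligned over the lid's yellow bar (left panel (200,160)). Gripping the lid.

Request:
send_rows(
  series=[
    {"hand": 0, "dx": 0, "dy": 0, "dz": -0.5, "rx": 0, "ry": 0, "rz": 0.05},
    {"hand": 0, "dx": 0, "dy": 0, "dz": -0.8, "rx": 0, "ry": 0, "rz": 0},
    {"hand": 0, "dx": 0, "dy": 0, "dz": -0.8, "rx": 0, "ry": 0, "rz": 0},
    {"hand": 0, "dx": 0, "dy": 0, "dz": -0.7, "rx": 0, "ry": 0, "rz": 0},
    {"hand": 0, "dx": 0, "dy": 0, "dz": -0.5, "rx": 0, "ry": 0, "rz": 0},
    {"hand": 0, "dx": 0, "dy": 0, "dz": -0.2, "rx": 0, "ry": 0, "rz": 0},
    {"hand": 0, "dx": 0, "dy": 0, "dz": 0, "rx": 0, "ry": 0, "rz": 0},
  ],
)

```text
time: 10.97
ee_pos: [0.5478, -0.0109, 0.202]
orientation: [0.028, 1.0, 0.0, -0.001]
wrist_force: [0.6, -0.2, -0.5]
width: 0.043
grasp_force: 0.0
```

Request:
send_rows(
  series=[
    {"hand": -0.4, "dx": 0, "dy": 0, "dz": 0, "rx": 0, "ry": 0, "rz": 0},
    {"hand": -0.6, "dx": 0, "dy": 0, "dz": 0, "rx": 0, "ry": 0, "rz": 0},
    {"hand": -0.8, "dx": 0, "dy": 0, "dz": 0, "rx": 0, "ry": 0, "rz": 0},
    {"hand": -0.8, "dx": 0, "dy": 0, "dz": 0, "rx": 0, "ry": 0, "rz": 0},
    {"hand": -0.8, "dx": 0, "dy": 0, "dz": 0, "rx": 0, "ry": 0, "rz": 0},
  ],
  newtons=60,
)

```text
time: 11.38
ee_pos: [0.5485, -0.0113, 0.2047]
orientation: [0.028, 1.0, 0.0, 0.001]
wrist_force: [-1.2, 1.4, 6.9]
width: 0.0161
grasp_force: 59.8
```

Request:
send_rows(
  series=[
    {"hand": -0.8, "dx": 0, "dy": 0, "dz": 0.2, "rx": 0, "ry": 0, "rz": 0},
    {"hand": -0.8, "dx": 0, "dy": 0, "dz": 0.5, "rx": 0, "ry": 0, "rz": 0},
    {"hand": -0.8, "dx": 0, "dy": 0, "dz": 0.8, "rx": 0, "ry": 0, "rz": 0},
    {"hand": -0.8, "dx": 0, "dy": 0, "dz": 0.8, "rx": 0, "ry": 0, "rz": 0},
    {"hand": -0.8, "dx": 0, "dy": 0, "dz": 0.8, "rx": 0, "ry": 0, "rz": 0},
    {"hand": -0.8, "dx": 0, "dy": 0, "dz": 0.6, "rx": 0, "ry": 0, "rz": 0},
    {"hand": -0.8, "dx": 0, "dy": 0, "dz": 0.3, "rx": 0, "ry": 0, "rz": 0},
    {"hand": -0.8, "dx": 0, "dy": 0, "dz": 0, "rx": 0, "ry": 0, "rz": 0},
  ],
)

```text
time: 12.05
ee_pos: [0.5483, -0.0115, 0.3059]
orientation: [0.028, 1.0, -0.0, 0.002]
wrist_force: [0.1, -0.2, -1.4]
width: 0.0164
grasp_force: 58.9
```

Run:
```python
from h import *
im,d,ci=snap('wrist','w4'); o=arm.get_obs(); print(o['ee_pos'],o['orientation'],o['wrist_force'],o['torque'])
vv,uu=np.mgrid[0:480,0:640]; W=world('w4',uu,vv); H,S,V=cv2.split(cv2.cvtColor(im,cv2.COLOR_BGR2HSV))
m=(H>105)&(H<130)&(S>150)&(W[...,2]>.09)&(d>0)&(vv<330); P=W[m]
A=np.c_[P[:,:2],np.ones(len(P))]
for _ in range(4):
    c=np.linalg.lstsq(A,P[:,2],rcond=None)[0]; r=P[:,2]-A@c; k=abs(r)<.004; A,P=A[k],P[k]
print(len(P),'slopes',c[:2].round(4),'z at tcp',np.dot([*o['ee_pos'][:2],1],c)); print(cv2.minAreaRect((P[:,:2]*1000).astype(np.float32)))
```

```text
[ 0.54811153 -0.01145084  0.30429686] [ 2.82976930e-02  9.99599286e-01 -6.97338576e-05  7.09644357e-04] [ 0.00665797 -0.09131477 -1.6153478 ] [-0.01434453 -0.02029668  0.02410294]
27719 slopes [ 0.0025 -0.0014] z at tcp 0.11864673937248255
((511.89019775390625, -12.854698181152344), (136.91519165039062, 100.88573455810547), 86.81497955322266)
```

View pics/w4.png

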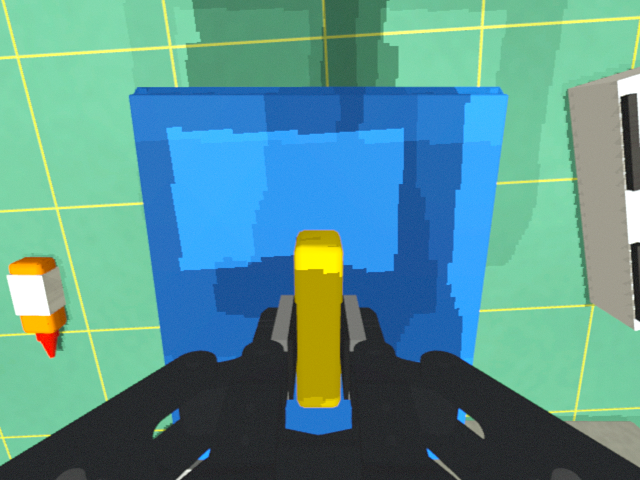

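The lid is held level (slopes under 0.3 %), with the bar centred in the fingers at (318,330). Carrying it over the tub.

Request:
send_rows(
  series=[
    {"hand": -0.8, "dx": -0.08, "dy": 0.4, "dz": 0, "rx": 0, "ry": 0, "rz": 0.2},
    {"hand": -0.8, "dx": -0.09, "dy": 0.8, "dz": 0, "rx": 0, "ry": 0, "rz": 0.33},
    {"hand": -0.8, "dx": -0.09, "dy": 1, "dz": 0, "rx": 0, "ry": 0, "rz": 0.33},
    {"hand": -0.8, "dx": -0.09, "dy": 1, "dz": 0, "rx": 0, "ry": 0, "rz": 0.33},
    {"hand": -0.8, "dx": -0.09, "dy": 1, "dz": 0, "rx": 0, "ry": 0, "rz": 0.33},
    {"hand": -0.8, "dx": -0.09, "dy": 1, "dz": 0, "rx": 0, "ry": 0, "rz": 0.33},
    {"hand": -0.8, "dx": -0.09, "dy": 1, "dz": 0, "rx": 0, "ry": 0, "rz": 0.33},
    {"hand": -0.8, "dx": -0.09, "dy": 1, "dz": 0, "rx": 0, "ry": 0, "rz": 0.33},
    {"hand": -0.8, "dx": -0.09, "dy": 1, "dz": 0, "rx": 0, "ry": 0, "rz": 0.33},
    {"hand": -0.8, "dx": -0.09, "dy": 1, "dz": 0, "rx": 0, "ry": 0, "rz": 0.33},
  ],
)

```text
time: 12.93
ee_pos: [0.5251, 0.2203, 0.3021]
orientation: [-0.099, 0.995, -0.0, -0.001]
wrist_force: [1.0, -0.2, -1.7]
width: 0.0162
grasp_force: 58.9
```

Request:
send_rows(
  series=[
    {"hand": -0.8, "dx": -0.06, "dy": 0.6, "dz": 0, "rx": 0, "ry": 0, "rz": 0.25},
    {"hand": -0.8, "dx": -0.04, "dy": 0.32, "dz": 0, "rx": 0, "ry": 0, "rz": 0.23},
    {"hand": -0.8, "dx": 0, "dy": 0, "dz": 0, "rx": 0, "ry": 0, "rz": 0},
    {"hand": -0.8, "dx": 0, "dy": 0, "dz": 0, "rx": 0, "ry": 0, "rz": 0},
  ],
)

```text
time: 13.27
ee_pos: [0.5232, 0.2416, 0.3027]
orientation: [-0.118, 0.993, -0.0, -0.001]
wrist_force: [0.1, -0.1, -0.3]
width: 0.0162
grasp_force: 58.9
```

Run:
```python
from h import *
P=[];T=[]
for i in range(4): o=arm.get_obs(); P.append(o['ee_pos']); q=o['orientation']; T.append(np.degrees(2*np.arctan2(q[1],q[0]))-90); arm.camera_info('top'); snap('wrist','w5')
print(np.mean(P,0),np.mean(T)-90,o['wrist_force'],o['torque'])
im=cv2.imread('pics/w5.png')
vv,uu=np.mgrid[0:480,0:640]; W=world('w5',uu,vv); H,S,V=cv2.split(cv2.cvtColor(im,cv2.COLOR_BGR2HSV))
m=(H>20)&(H<36)&(S>130)&(W[...,2]>.13)&(W[...,2]<.16); print('bar',cv2.minAreaRect((W[m][:,:2]*1000).astype(np.float32)),np.median(W[m][:,2]))
```

```text
[0.52335015 0.24106162 0.30299713] 13.455131133118186 [ 0.11496427 -0.34148391 -0.89656783] [-0.01131534 -0.02736411 -0.02379675]
bar ((522.9192504882812, 241.03457641601562), (69.56439208984375, 18.511201858520508), 14.328522682189941) 0.14173237967115423
```

Request:
send_rows(
  series=[
    {"hand": -0.8, "dx": 0, "dy": 0.02, "dz": -0.2, "rx": 0, "ry": 0, "rz": 0},
    {"hand": -0.8, "dx": 0, "dy": 0, "dz": -0.4, "rx": 0, "ry": 0, "rz": 0},
    {"hand": -0.8, "dx": 0, "dy": 0, "dz": -0.4, "rx": 0, "ry": 0, "rz": 0},
    {"hand": -0.8, "dx": 0, "dy": 0, "dz": -0.4, "rx": 0, "ry": 0, "rz": 0},
    {"hand": -0.8, "dx": 0, "dy": 0, "dz": -0.3, "rx": 0, "ry": 0, "rz": 0},
    {"hand": -0.8, "dx": 0, "dy": 0, "dz": -0.2, "rx": 0, "ry": 0, "rz": 0},
    {"hand": -0.8, "dx": 0, "dy": 0, "dz": -0.15, "rx": 0, "ry": 0, "rz": 0},
    {"hand": -0.8, "dx": 0, "dy": 0, "dz": -0.1, "rx": 0, "ry": 0, "rz": 0},
    {"hand": -0.8, "dx": 0, "dy": 0, "dz": 0, "rx": 0, "ry": 0, "rz": 0},
  ],
)

```text
time: 14.22
ee_pos: [0.5234, 0.2421, 0.2493]
orientation: [-0.117, 0.993, -0.0, -0.0]
wrist_force: [0.2, -0.3, -1.1]
width: 0.0162
grasp_force: 58.9
```

Request:
send_rows(
  series=[
    {"hand": -0.8, "dx": 0, "dy": 0, "dz": -0.04, "rx": 0, "ry": 0, "rz": 0},
    {"hand": -0.8, "dx": 0, "dy": 0, "dz": -0.04, "rx": 0, "ry": 0, "rz": 0},
    {"hand": -0.8, "dx": 0, "dy": 0, "dz": -0.04, "rx": 0, "ry": 0, "rz": 0},
    {"hand": -0.8, "dx": 0, "dy": 0, "dz": 0, "rx": 0, "ry": 0, "rz": 0},
  ],
)

```text
time: 14.55
ee_pos: [0.5234, 0.2421, 0.2467]
orientation: [-0.117, 0.993, 0.0, 0.0]
wrist_force: [0.1, 0.6, -0.2]
width: 0.0161
grasp_force: 58.9
```

Request:
send_rows(
  series=[
    {"hand": -0.8, "dx": 0, "dy": 0, "dz": -0.04, "rx": 0, "ry": 0, "rz": 0},
    {"hand": -0.8, "dx": 0, "dy": 0, "dz": -0.04, "rx": 0, "ry": 0, "rz": 0},
    {"hand": -0.8, "dx": 0, "dy": 0, "dz": -0.04, "rx": 0, "ry": 0, "rz": 0},
    {"hand": -0.8, "dx": 0, "dy": 0, "dz": -0.04, "rx": 0, "ry": 0, "rz": 0},
  ],
)

```text
time: 14.88
ee_pos: [0.5234, 0.2421, 0.2426]
orientation: [-0.117, 0.993, 0.0, -0.0]
wrist_force: [-0.1, 0.2, -0.8]
width: 0.0159
grasp_force: 58.9
```

Request:
send_rows(
  series=[
    {"hand": -0.8, "dx": 0, "dy": 0, "dz": -0.04, "rx": 0, "ry": 0, "rz": 0},
    {"hand": -0.8, "dx": 0, "dy": 0, "dz": -0.04, "rx": 0, "ry": 0, "rz": 0},
  ],
)

```text
time: 15.05
ee_pos: [0.5234, 0.2421, 0.2412]
orientation: [-0.117, 0.993, -0.0, 0.0]
wrist_force: [-5.5, -2.3, 9.4]
width: 0.0163
grasp_force: 60.2
```

Request:
send_rows(
  series=[
    {"hand": -0.8, "dx": 0, "dy": 0, "dz": -0.04, "rx": 0, "ry": 0, "rz": 0},
  ],
)

```text
time: 15.13
ee_pos: [0.5234, 0.2421, 0.2404]
orientation: [-0.117, 0.993, 0.0, 0.0]
wrist_force: [-6.3, -2.9, 8.2]
width: 0.0161
grasp_force: 60.3
```

Request:
send_rows(
  series=[
    {"hand": -0.8, "dx": 0, "dy": 0, "dz": -0.04, "rx": 0, "ry": 0, "rz": 0},
    {"hand": -0.8, "dx": 0, "dy": 0, "dz": -0.04, "rx": 0, "ry": 0, "rz": 0},
  ],
)

```text
time: 15.3
ee_pos: [0.5234, 0.2421, 0.2386]
orientation: [-0.117, 0.993, 0.0, 0.0]
wrist_force: [-5.9, -2.8, 11.0]
width: 0.0164
grasp_force: 60.4
```

Request:
send_rows(
  series=[
    {"hand": -0.8, "dx": 0, "dy": 0, "dz": -0.04, "rx": 0, "ry": 0, "rz": 0},
  ],
)

```text
time: 15.38
ee_pos: [0.5234, 0.2421, 0.2376]
orientation: [-0.117, 0.993, 0.0, 0.0]
wrist_force: [-6.3, -2.4, 11.0]
width: 0.0163
grasp_force: 60.4
```

Request:
send_rows(
  series=[
    {"hand": -0.8, "dx": 0, "dy": 0, "dz": -0.04, "rx": 0, "ry": 0, "rz": 0},
  ],
)

```text
time: 15.47
ee_pos: [0.5234, 0.2421, 0.2367]
orientation: [-0.117, 0.993, 0.0, 0.0]
wrist_force: [-6.8, -2.5, 11.2]
width: 0.0167
grasp_force: 60.5
```

Request:
send_rows(
  series=[
    {"hand": -0.8, "dx": 0, "dy": 0, "dz": -0.03, "rx": 0, "ry": 0, "rz": 0},
  ],
)

```text
time: 15.55
ee_pos: [0.5234, 0.2421, 0.2359]
orientation: [-0.117, 0.993, -0.0, 0.0]
wrist_force: [-6.8, -3.1, 12.4]
width: 0.0161
grasp_force: 60.5
```

Request:
send_rows(
  series=[
    {"hand": -0.8, "dx": 0, "dy": 0, "dz": -0.03, "rx": 0, "ry": 0, "rz": 0},
  ],
)

```text
time: 15.63
ee_pos: [0.5234, 0.2421, 0.2357]
orientation: [-0.117, 0.993, 0.0, 0.0]
wrist_force: [-13.8, -5.7, 26.0]
width: 0.0162
grasp_force: 62.2
```

Request:
send_rows(
  series=[
    {"hand": -0.8, "dx": 0, "dy": 0, "dz": -0.02, "rx": 0, "ry": 0, "rz": 0},
  ],
)

```text
time: 15.72
ee_pos: [0.5234, 0.2421, 0.2357]
orientation: [-0.117, 0.993, 0.0, 0.0]
wrist_force: [-14.8, -6.1, 29.1]
width: 0.0162
grasp_force: 62.6
```

Request:
send_rows(
  series=[
    {"hand": -0.8, "dx": 0, "dy": 0, "dz": 0, "rx": 0, "ry": 0, "rz": 0},
    {"hand": -0.8, "dx": 0, "dy": 0, "dz": 0, "rx": 0, "ry": 0, "rz": 0},
  ],
)

```text
time: 15.88
ee_pos: [0.5234, 0.2421, 0.2358]
orientation: [-0.117, 0.993, 0.0, 0.0]
wrist_force: [-13.2, -5.0, 22.9]
width: 0.0164
grasp_force: 61.9
```

The plate is against the hard rim. Unload, release slowly, rise.

Request:
send_rows(
  series=[
    {"hand": -0.8, "dx": 0, "dy": 0, "dz": 0.04, "rx": 0, "ry": 0, "rz": 0},
    {"hand": -0.8, "dx": 0, "dy": 0, "dz": 0, "rx": 0, "ry": 0, "rz": 0},
    {"hand": -0.5, "dx": 0, "dy": 0, "dz": 0, "rx": 0, "ry": 0, "rz": 0},
    {"hand": -0.2, "dx": 0, "dy": 0, "dz": 0, "rx": 0, "ry": 0, "rz": 0},
    {"hand": 0.1, "dx": 0, "dy": 0, "dz": 0, "rx": 0, "ry": 0, "rz": 0},
    {"hand": 0.1, "dx": 0, "dy": 0, "dz": 0, "rx": 0, "ry": 0, "rz": 0},
    {"hand": 0.1, "dx": 0, "dy": 0, "dz": 0.3, "rx": 0, "ry": 0, "rz": 0},
    {"hand": 0.1, "dx": 0, "dy": 0, "dz": 0.8, "rx": 0, "ry": 0, "rz": 0},
    {"hand": 0.1, "dx": 0, "dy": 0, "dz": 1, "rx": 0, "ry": 0, "rz": 0},
    {"hand": 0.1, "dx": 0, "dy": 0, "dz": 1, "rx": 0, "ry": 0, "rz": 0},
  ],
)

```text
time: 16.72
ee_pos: [0.5232, 0.242, 0.3133]
orientation: [-0.117, 0.993, -0.0, -0.0]
wrist_force: [1.3, 0.7, 0.3]
width: 0.0468
grasp_force: 0.0
```

Request:
send_rows(
  series=[
    {"hand": 0.1, "dx": 0, "dy": -1, "dz": 1, "rx": 0, "ry": 0, "rz": 0},
    {"hand": 0.1, "dx": 0, "dy": -1, "dz": 1, "rx": 0, "ry": 0, "rz": 0},
    {"hand": 0.1, "dx": 0, "dy": -1, "dz": 0, "rx": 0, "ry": 0, "rz": 0},
    {"hand": 0.1, "dx": 0, "dy": -1, "dz": 0, "rx": 0, "ry": 0, "rz": 0},
    {"hand": 0.1, "dx": 0, "dy": -1, "dz": 0, "rx": 0, "ry": 0, "rz": 0},
    {"hand": 0.1, "dx": 0, "dy": -1, "dz": 0, "rx": 0, "ry": 0, "rz": 0},
    {"hand": 0.1, "dx": 0, "dy": -1, "dz": 0, "rx": 0, "ry": 0, "rz": 0},
    {"hand": 0.1, "dx": 0, "dy": -1, "dz": 0, "rx": 0, "ry": 0, "rz": 0},
    {"hand": 0.1, "dx": 0, "dy": -1, "dz": 0, "rx": 0, "ry": 0, "rz": 0},
    {"hand": 0.1, "dx": 0, "dy": -1, "dz": 0, "rx": 0, "ry": 0, "rz": 0},
  ],
)

```text
time: 17.55
ee_pos: [0.5231, -0.0091, 0.3628]
orientation: [-0.117, 0.993, -0.0, 0.0]
wrist_force: [0.5, -0.7, 0.1]
width: 0.0472
grasp_force: 0.0
```

Run:
```python
from h import *
ims=[]
vv,uu=np.mgrid[0:480,0:640]
for n in('top','scene'):
    im,d,ci=snap(n,n+'9'); W=world(n+'9',uu,vv); H,S,V=cv2.split(cv2.cvtColor(im,cv2.COLOR_BGR2HSV))
    m=(H>105)&(H<130)&(S>150)&(d>0)&(np.hypot(W[...,0]-.523,W[...,1]-.242)<.12)&(W[...,2]>.03)
    P=W[m]; A=np.c_[P[:,:2]-[.523,.242],np.ones(len(P))]
    for _ in range(6):
        c=np.linalg.lstsq(A,P[:,2],rcond=None)[0]; k=abs(P[:,2]-A@c)<.006; A,P=A[k],P[k]
    print(n,len(P),'slopes,z',c.round(4),cv2.minAreaRect((P[:,:2]*1000).astype(np.float32)))
    r,cc=np.where(m); a,b=max(r.min()-25,0),max(cc.min()-25,0); ims.append(cv2.resize(im[a:r.max()+25,b:cc.max()+25],(400,400),interpolation=2))
cv2.imwrite('pics/end.png',np.hstack(ims))
```

```text
top 4802 slopes,z [-0.0001  0.0005  0.0492] ((524.683837890625, 241.71168518066406), (175.74526977539062, 146.14137268066406), 13.455591201782227)
scene 4060 slopes,z [-0.0005 -0.0006  0.05  ] ((526.0279541015625, 243.78988647460938), (174.37489318847656, 144.5167999267578), 13.398208618164062)
```

View pics/end.png

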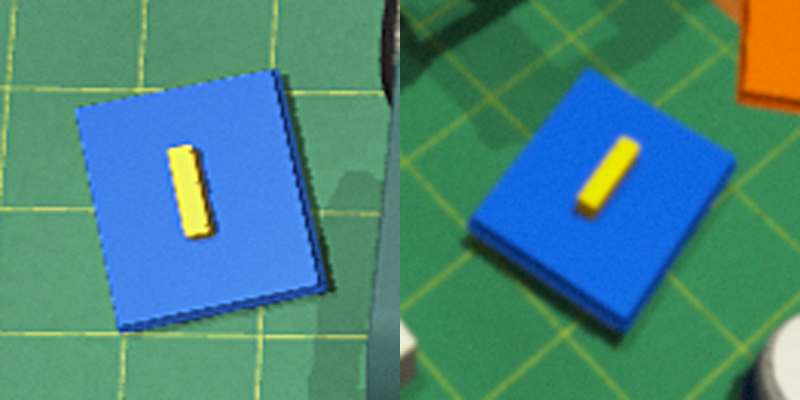

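The lid sits on the tub, level, with its plate top at 49–50 mm (home is 49). The gripper is clear of everything, so I'm handing in.

```bash
python3 -c "
from rig import arm
print(arm.finish_job())"
```

```text
the job is handed in; nothing more can be done
None
```

The glue bottle lies in the tub, and the blue lid is pressed home and level (highest wrist force seen about 33 N), with everything released and the job handed in at about 18 s; no verdict was returned.

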